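# Reassemble the spice grinder

## Task

Put the spice grinder back together on its base: first the steel burr ring, then the orange spacer on it, then the blue locking cap over the spindle, pressed gently and turned until it drops over the cross pin and sits fully home on the spacer. Never force it - 5 to 10 N is enough, and the grinder must never take more than 35 N - and leave the jars and other things around it where they are.

Things in the scene. Friction and masses are not known exactly. Their poses are not given: they have to be found in the camera images.
- board: Pale wooden cover board set over the hob, fixed, 560x480x44 mm; everything stands on its top, which is at world z = 0.044. Origin: centre of its underside.
- grinder: Motor base of a spice grinder, fixed: black rubber foot (diameter 104 mm), red housing, steel platform on top, upright spindle in the middle. Origin: centre of its underside, z up; heights given for other things are above this origin. Its yaw tells nothing about the spindle's angle.
- platform (a point): Centre of the steel platform (diameter 66 mm, height 40 mm) on which the burr ring lies. Round it, coaxial, stands a shoulder of diameter 39 mm up to height 49 mm, its top edge bevelled.
- boss_top (a point): Centre of the top of the boss (diameter 34 mm, bevelled, from height 49 to 69 mm) that centres the spacer.
- pin_mid (a point): Middle of the brass cross pin (5x5 mm square bar, 33 mm end to end, height 77 mm, its top at 79.5 mm) that runs level through the spindle. The spindle stands at any angle at the start; the pin's direction is NOT reported (this point turns with the base, not with the spindle). The spindle turns only stiffly, at 0.3 N m.
- spindle_tip (a point): Top of the steel spindle (diameter 14 mm, height 96 mm, last 6 mm tapered), at rest. Spindle and pin are sprung: they give straight down by up to 4 mm, from about 2.4 N at first to about 7 N at the stop, and are rigid after that.
- burr: Burr ring, first layer: bright steel ring with fine dark teeth on its upper face, outer diameter 58 mm, bore 42 mm, 16 mm high, about 90 g. Origin: centre of its underside, z up. Fits over the shoulder and rests on the platform: its origin is then at height 40 mm.
- spacer: Spacer, second layer: orange plastic ring, outer diameter 56 mm, bore 37 mm, 16 mm high, 40 g. Origin: centre of its underside, z up. Fits over the pin and boss and rests on the burr ring: its origin is then at height 56 mm.
- cap: Blue locking cap, 53 mm high, about 80 g: square knob on top, round collar of diameter 48 mm, castellated foot. Origin: centre of its underside, z up. A bore of diameter 17 mm, 26 mm deep from the underside, slides over the spindle. Fully home it rests on the spacer, its origin at height 72 mm.
- knob_mid (a point): Middle of the cap's square grip knob: 28x28 mm, 30 to 53 mm above the cap's underside, sides along the cap's x and y.
- slot_roof (a point): On the cap's axis, 11 mm above its underside: roof of the two crossing slots, 8 mm wide, along the cap's x and y; they fit the pin every 90 degrees, within about 6 degrees. At a wrong angle the cap stops on the pin, origin at height 79.5 mm; pressed lightly and turned up to 45 degrees either way it meets the pin: the spindle pops up into the slots and the push falls off.
- green_jar: Bystander: glass spice jar with a green lid, 44x44x100 mm; origin under its centre.
- red_jar: Bystander: glass spice jar with a red lid, 46x46x96 mm; origin under its centre.
- salt: Bystander: small salt shaker with a grey top, 44x44x90 mm; origin under its centre.
- cream_mug: Bystander: small cream mug, 59x84x56 mm; origin under its centre.

How it is judged:
On the way, in this order (a step that is already met when the one before it is completed fails the run):
1. the burr ring lies flat on the platform round the shoulder, let go, with the spacer and cap not yet on (z of burr in the frame of grinder between 0.038 and 0.0425 m and horizontal distance between burr and grinder below 0.004 m and angle between burr's own z axis and vertical below 0.08 rad and contact force between the fingers and burr below 0.1 N and horizontal distance between each of spacer, cap and grinder above 0.03 m), for 0.2 s.
2. the spacer lies flat on the burr ring round the boss, let go, with the cap not yet on (z of burr in the frame of grinder between 0.038 and 0.0425 m and horizontal distance between each of burr, spacer and grinder below 0.004 m and angle between each of burr, spacer's own z axis and vertical below 0.08 rad and z of spacer in the frame of grinder between 0.054 and 0.0585 m and contact force between the fingers and spacer below 0.1 N and horizontal distance between cap and grinder above 0.03 m), for 0.2 s.
3. the cap is over the cross pin and down on the spacer (z of burr in the frame of grinder between 0.038 and 0.0425 m and horizontal distance between each of burr, spacer, cap and grinder below 0.004 m and angle between each of burr, spacer, cap's own z axis and vertical below 0.08 rad and z of spacer in the frame of grinder between 0.054 and 0.0585 m and z of cap in the frame of grinder between 0.07 and 0.0745 m), for 0.2 s.
At the end, for the whole second after the job is handed in: Burr ring, spacer and cap are stacked on the grinder base in this order, each within 2.5 mm of its resting height (origins 40, 56 and 72 mm above the base's origin), within 4 mm of its axis and within 0.08 rad of level; all let go and at rest (all of step 3 and contact force between the fingers and burr below 0.1 N and contact force between the fingers and spacer below 0.1 N and contact force between the fingers and cap below 0.1 N and linear speed of cap below 0.02 m/s); the robot touches nothing.
It fails at once if the grinder base or its spindle is loaded with more than 35 N (contact force between grinder and anything else above 35 N).
It fails at once if a bystander is moved by more than 20 mm or tipped (distance of any of green_jar, red_jar, salt, cream_mug from where it was at the start of the episode above 0.02 m or angle between any of green_jar, red_jar, salt, cream_mug's own z axis and vertical above 0.3 rad).
It also fails if it takes over 67 s, if anything falls off the work surface, if the arm or the gripper's body presses on something with over 40 N, if the wrist force passes 120 N, or if a joint passes its speed limit or range.

## Robot

A 6-joint arm with a two-finger parallel gripper is mounted at the origin on a cart in front of the work surface, level with it; the furniture and walls round the work are solid. World frame = base frame: x ahead of the robot, y to its left, z up, the work surface at z = 0. Lengths are in m, angles in rad, forces in N, time in s.
With the tool pointing down it reaches from about 0.325 to 0.775 m from the base axis. Payload 5.5 kg.
Tool frame: the origin (TCP) lies between the finger pads; the fingertips stand 8 mm ahead of it and the grasp point (between the pads) lies 11 mm behind it (tcp_to_tips is the distance from the TCP to the fingertips, in m); z points along the fingers, y is the line along which they close (so a half turn about z gives the same grasp; the last joint's range is limited). The gripper opens to 88 mm and grips with 3 to 60 N. Pads are 20 mm wide; open, the fingers measure 115 mm over their backs; the gripper's body (75 mm by 178 mm) begins 61 mm behind the grasp point.
Start: joints at [1.103, 0.091, 1.231, -0, 1.82, -0.057], TCP at [0.24, 0.55, 0.231] pointing down, gripper open.
Joint ranges: [-2.87, 2.87], [-0.86, 2.18], [0.17, 2.46], [-1.51, 4.65], [0.06, 2.69], [-2.65, 2.65]. Speed limits (rad/s): [2.57, 2.57, 3.01, 3.14, 3.14, 3.14].

## Interface

Orientations are given as a unit quaternion [w, x, y, z].
In Python, from bench import * gives the robot as it stands. Calls block until the motion is done:
- move_to(position, orientation): joint-space move of the TCP to a pose.
- move_l(position, speed=0.15, orientation=None): straight line of the TCP; orientation=None keeps the orientation; speed is the mean speed in m/s.
- movej(angles): joint-space move.
- gripper_open() and close(): open the fingers fully, or close them until they stop; the grip force is fixed at half the most.
- hold(seconds).
- inverse_kinematics(position, orientation): joint angles nearest the present ones, or None.
- state(): the state.
- get_image(name): name is "scene" or "top"; returns a dict with "frame" (420x560x3 uint8, blue, green, red), "depth" (420x560 float32, m along the optical axis (not along the pixel's ray), 0 where there is no reading), "camera_matrix" (3x3 intrinsics, pixels), "view" (4x4, takes a point from world to camera coordinates). Camera axes: x right, y up, looking along -z (the intrinsics and any distortion apply to the point x, -y, -z); pixel columns grow to the right and rows downward; lengths in m; the calibration is good to about 2 mm. A picture is of the moment at which its call begins.
A pose or a line that the arm cannot do raises IKError and nothing moves.
- job_done(): hands the job in; it is judged then, once.
The state is a dict: "time": time; "joint_pos": joint angles; "dq": joint speeds; "joint_torque": joint torques, N m; "ee_pos": TCP position; "ee_rot": TCP orientation; "ft_force": force on the tool from outside, world axes, zero at the start; "moment": the same for the moment, N m; "finger_gap": finger opening in m; "finger_force": force on a finger pad.
Only numpy, scipy, OpenCV 4.12 (cv2) and the standard library are available. Lean on these libraries where they do the work, as an engineer would, in place of code of your own. Each camera call takes 0.05 s, during which the arm holds its last target. There are 200 camera calls.

## Working session

There is one attempt and no reset: what is moved stays moved. The work goes in short steps, each a Python script; the robot and the scene stay as the last script left them, time stands still between calls to the robot, and variables do not carry over. Pictures are saved under pics/ and viewed, at most 10 in all, crops included, and the job is handed in when it is done.

```bash
mkdir -p pics; ls; python3 - <<'E'
from bench import *
import cv2,numpy as np
for n in("scene","top"):
    i=get_image(n); cv2.imwrite(f"pics/{n}0.png",i["frame"]); np.savez(f"/tmp/{n}0.npz",**i)
    v=i["view"]; print(n,(-v[:3,:3].T@v[:3,3]).round(3),v[:3,:3].round(3).tolist(),i["camera_matrix"], (i["depth"]>0).mean())
print(state())
E
```

```text
pics
scene [ 0.551 -0.497  1.037] [[1.0, -0.003, 0.012], [-0.003, 0.872, 0.49], [-0.013, -0.49, 0.871]] [[529.66217137   0.         267.477625  ]
 [  0.         529.66217137 205.93125287]
 [  0.           0.           1.        ]] 0.9960459183673469
top [ 0.409 -0.013  0.96 ] [[-0.026, -0.999, -0.048], [0.981, -0.035, 0.188], [-0.19, -0.042, 0.981]] [[442.03134664   0.         272.76750914]
 [  0.         442.03134664 208.00503208]
 [  0.           0.           1.        ]] 0.9960671768707483
{'time': 0.1, 'joint_pos': array([ 1.10328828e+00,  9.17818924e-02,  1.23172480e+00, -6.60638456e-06,
        1.81977543e+00, -5.66728935e-02]), 'dq': array([-0.00104854,  0.00037317, -0.00228186, -0.00137353,  0.00127745,
        0.00060176]), 'joint_torque': array([ 2.28521742e-03, -4.47853875e+01, -4.07571423e+01,  7.00273854e-02,
        2.83776369e-02, -1.25895381e-04]), 'ee_pos': array([0.23950845, 0.54986878, 0.22964389]), 'ee_rot': array([-2.15777923e-04,  2.03976697e-01,  9.78975379e-01, -8.16715804e-04]), 'ft_force': array([ 0.47619725, -0.43068918,  0.95300157]), 'moment': array([ 0.04756382,  0.0165978 , -0.00848   ]), 'finger_force': 0.0, 'finger_gap': 0.08793753124274527}
```

View pics/top0.png

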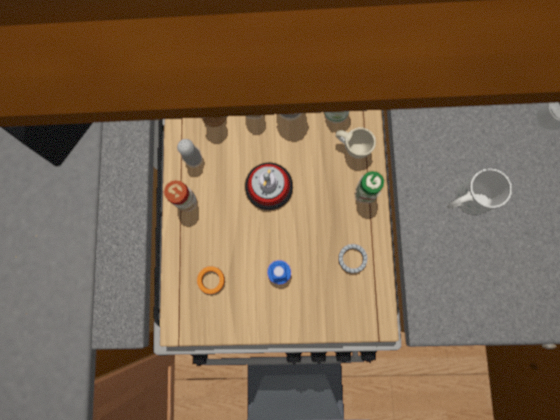

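View pics/scene0.png

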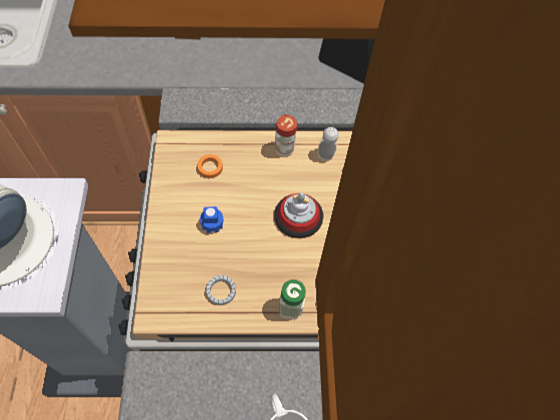

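```bash
cat > h.py <<'E'
import cv2,numpy as np
def cloud(i):
    d=i["depth"].astype(float);K=i["camera_matrix"];V=i["view"]
    v,u=np.mgrid[:d.shape[0],:d.shape[1]]
    P=np.stack([(u-K[0,2])/K[0,0]*d,-(v-K[1,2])/K[1,1]*d,-d],-1)
    return (P-V[:3,3])@V[:3,:3]
def hsv(i): return cv2.cvtColor(i["frame"],cv2.COLOR_BGR2HSV)
def blob(m):
    n,l,s,c=cv2.connectedComponentsWithStats(m.astype(np.uint8))
    return l==1+np.argmax(s[1:,4])
def circ(xy):
    A=np.c_[2*xy,np.ones(len(xy))];s=np.linalg.lstsq(A,(xy**2).sum(1),rcond=None)[0]
    return s[:2],np.sqrt(s[2]+s[:2]@s[:2])
def ray(i,uv,z):
    K=i["camera_matrix"];V=i["view"];R=V[:3,:3];c=-R.T@V[:3,3]
    uv=np.atleast_2d(uv);d=np.c_[(uv[:,0]-K[0,2])/K[0,0],-(uv[:,1]-K[1,2])/K[1,1],-np.ones(len(uv))]@R
    return (c+d*((z-c[2])/d[:,2])[:,None])[:,:2]
E
python3 - <<'E'
from h import *
for n in("scene","top"):
    i=dict(np.load(f"/tmp/{n}0.npz"));P=cloud(i);H=hsv(i);h,s,v=[H[...,k].astype(int) for k in range(3)]
    x,y,z=np.moveaxis(P,-1,0); B=(x>.2)&(x<.75)&(abs(y)<.3)&(z>.03)&(z<.2)
    print(n,"board z",np.median(z[B&(z<.05)]))
    up=z[(z>.25)]; 
    M=(z>.25)&(x>.2)&(x<1.1)&(abs(y)<.5); print("overhead z",np.percentile(z[M],[1,50,99]).round(3),"x",np.percentile(x[M],[0.5,50]).round(3)) if M.any() else 0
    def rep(name,m,top):
        b=blob(m&B); q=P[b]; t=b&(z>top-.004)
        print(name,b.sum(),"c",q.mean(0).round(4),"zmax",np.percentile(q[:,2],98).round(4),end=" ")
        if t.sum()>5:
            hull=cv2.convexHull(P[t][:,:2].astype(np.float32))[:,0]; c,r=circ(hull.astype(float));print("top",t.sum(),"circ",c.round(4),r.round(4),"rect",cv2.minAreaRect(P[t][:,:2].astype(np.float32)*1000))
        else: print()
    rep("spacer",(abs(h-12)<7)&(s>200)&(z<.066)&(z>.052),.060)
    rep("cap",(abs(h-113)<12)&(s>150),.097)
    rep("cap collar",(abs(h-113)<12)&(s>150)&(z<.078),.074)
    rep("burr",(z>.05)&(z<.066)&(s<100)&(x<.42)&(y<-.02),.060)
    rep("red",((h<8)|(h>172))&(s>150)&(abs(y)<.1),.076)
    rep("steel platform",(s<90)&(abs(y)<.1)&(x>.4)&(x<.65)&(z>.07),.14)
    rep("foot",(v<60)&(abs(y)<.1)&(x>.4),.06)
    # high-things list
    m=((z>.10)&(z<.2)&B).astype(np.uint8)
    N,l,st,c=cv2.connectedComponentsWithStats(m)
    for k in range(1,N):
        if st[k,4]>15: print("  tall",P[l==k].mean(0).round(3),P[l==k].max(0).round(3),st[k,4],c[k].round())
E
```

```text
scene board z 0.044987638073406416
overhead z [0.584 0.884 0.965] x [0.464 0.609]Traceback (most recent call last):
  File "<stdin>", line 14, in <module>
  File "<stdin>", line 9, in rep
  File "h.py", line 10, in blob
    return l==1+np.argmax(s[1:,4])
                ~~~~~~~~~^^^^^^^^^
    return _wrapfunc(a, 'argmax', axis=axis, out=out, **kwds)
    return bound(*args, **kwds)
ValueError: attempt to get argmax of an empty sequence
```

```bash
python3 - <<'E'
from h import *
px={"scene":dict(spacer=(200,167),cap=(210,214),capc=(217,224),burr=(208,290),red=(285,222),tip=(300,197)),"top":dict(spacer=(200,281),cap=(279,271),capc=(270,268),burr=(342,259),red=(250,190),tip=(267,181))}
for n in px:
    i=dict(np.load(f"/tmp/{n}0.npz"));P=cloud(i);H=hsv(i)
    for k,(u,v) in px[n].items(): print(n,k,H[v-1:v+2,u-1:u+2].reshape(-1,3)[::3].tolist(),P[v,u].round(4), P[v-12:v+13,u-12:u+13,2].max().round(3))
    f=cv2.resize(i["frame"][145:240,230:330] if n=="top" else i["frame"][130:320,185:340],None,fx=4 if n=="top" else 3,fy=4 if n=="top" else 3,interpolation=cv2.INTER_CUBIC)
    cv2.imwrite(f"pics/crop_{n}.png",f)
E
```

```text
scene spacer [[14, 179, 244], [14, 179, 245], [14, 180, 247]] [0.417  0.1484 0.0631] 1.037
scene cap [[158, 4, 233], [0, 6, 239], [120, 25, 221]] [0.4486 0.0122 0.0979] 1.037
scene capc [[110, 184, 193], [110, 181, 225], [110, 182, 226]] [0.4615 0.0015 0.0749] 1.037
scene burr [[103, 14, 161], [94, 9, 188], [94, 9, 204]] [ 0.4487 -0.1344  0.0583] 1.037
scene red [[2, 166, 89], [1, 164, 92], [1, 173, 93]] [0.6005 0.0063 0.0754] 1.037
scene tip [[99, 15, 121], [95, 12, 127], [96, 11, 111]] [0.6279 0.0293 0.1376] 1.037
top spacer [[15, 191, 216], [15, 192, 217], [15, 192, 216]] [0.4377 0.1767 0.061 ] 0.96
top cap [[150, 5, 206], [144, 6, 206], [150, 6, 206]] [0.4514 0.0149 0.0965] 0.101
top capc [[110, 139, 187], [109, 159, 191], [108, 168, 193]] [0.459  0.0333 0.0743] 0.96
top burr [[75, 3, 168], [105, 3, 162], [96, 8, 158]] [ 0.4735 -0.1117  0.06  ] 0.064
top red [[0, 193, 119], [2, 197, 106], [0, 191, 91]] [0.6199 0.0706 0.0745] 0.96
top tip [[17, 60, 97], [19, 108, 120], [17, 103, 146]] [0.6258 0.0325 0.1207] 0.96
```

View pics/crop_scene.png

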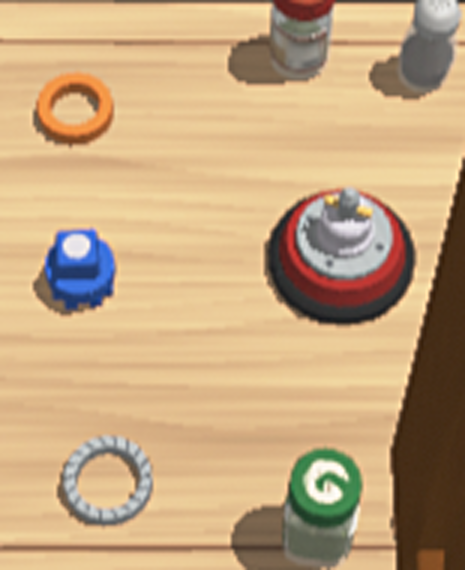

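```bash
cat > find.py <<'E'
from h import *
def run(i,n):
    P=cloud(i);h,s,v=np.moveaxis(hsv(i).astype(int),-1,0)
    x,y,z=np.moveaxis(P,-1,0); B=(x>.25)&(x<.75)&(abs(y)<.3)&(i["depth"]>0)
    def rep(name,m,top,lo):
        b=m&B
        if b.sum()<10: print(n,name,"none");return
        b=blob(b); t=b&(z>top-lo)&(z<top+.006)
        if t.sum()<10: print(n,name,"few");return
        # top pixels ray-cast on the nominal top plane
        vu=np.argwhere(t); q=ray(i,vu[:,::-1].astype(float),top).astype(np.float32)
        hull=cv2.convexHull(q)[:,0].astype(float); c,r=circ(hull)
        (rc,rs,ra)=cv2.minAreaRect(q*1000)
        print(n,name,b.sum(),t.sum(),"zmed",np.median(z[t]).round(4),"circ",c.round(4),"r",r.round(4),"| rect",np.round(rc,1),np.round(rs,1),round(ra,1))
    rep("spacer",(abs(h-14)<5)&(s>150)&(z>.05)&(y>.08),.060,.006)
    rep("cap collar",(abs(h-110)<12)&(s>90)&(z<.085)&(z>.06),.074,.006)
    rep("knob",(z>.088)&(z<.106)&(abs(x-.455)<.05)&(abs(y-.015)<.05),.097,.006)
    rep("burr",(z>.052)&(z<.07)&(s<60)&(x<.53)&(y<-.05),.060,.006)
    rep("platform",(s<90)&(z>.078)&(abs(x-.62)<.06)&(abs(y-.03)<.06),.084,.004)
    rep("shoulder+",(z>.089)&(z<.16)&(abs(x-.62)<.06)&(abs(y-.03)<.06),.113,.006)
    rep("foot+housing",(z>.05)&(z<.16)&(abs(x-.62)<.09)&(abs(y-.03)<.09)&((v<60)|(s>150)&((h<6)|(h>174))),.06,.015)
    g=((h>15)&(h<35)&(s>110)&(z>.10)&(z<.16)&(abs(x-.62)<.05)&(abs(y-.03)<.05))
    print("  brass",P[g].mean(0).round(4),g.sum())
    m=(((z>.10)&(z<.2)&B)).astype(np.uint8); N,l,st,c=cv2.connectedComponentsWithStats(m)
    for k in range(1,N):
        if st[k,4]>15: print("  tall",P[l==k].min(0).round(3),P[l==k].max(0).round(3))
if __name__=="__main__":
    for n in("scene","top"): run(dict(np.load(f"/tmp/{n}0.npz")),n)
E
python3 find.py
```

```text
scene spacer 303 261 zmed 0.0603 circ [0.4372 0.1563] r 0.0279 | rect [437.2 156.3] [53.5 56.7] 15.1
scene cap collar 254 192 zmed 0.0749 circ [0.4488 0.0154] r 0.0234 | rect [448.7  13.1] [45.3 41.4] 3.4
scene knob 193 181 zmed 0.0976 circ [0.4493 0.0155] r 0.0168 | rect [449.4  15.5] [26.3 32.1] 3.2
scene burr 357 342 zmed 0.0605 circ [ 0.4731 -0.1329] r 0.0289 | rect [ 473.4 -132.8] [56.8 57.7] 45.2
scene platform 707 399 zmed 0.085 circ [0.6305 0.0352] r 0.0328 | rect [630.4  34.8] [64.5 64.9] 83.6
scene shoulder+ 325 128 zmed 0.1125 circ [0.6301 0.0338] r 0.0171 | rect [629.7  32.9] [33.8 32.9] 81.9
scene foot+housing 753 373 zmed 0.0595 circ [0.6291 0.0299] r 0.0498 | rect [627.1  20.6] [80.4 99.1] 79.6
  brass [0.6297 0.0346 0.1239] 23
  tall [0.581 0.187 0.1  ] [0.627 0.235 0.146]
  tall [0.682 0.179 0.1  ] [0.716 0.21  0.137]
  tall [0.614 0.018 0.1  ] [0.646 0.052 0.143]
  tall [ 0.586 -0.189  0.1  ] [ 0.631 -0.144  0.15 ]
top spacer 338 329 zmed 0.0599 circ [0.4395 0.156 ] r 0.027 | rect [439.3 156.5] [53.4 52.1] 88.5
top cap collar 211 207 zmed 0.0739 circ [0.4506 0.0161] r 0.0224 | rect [450.7  15.7] [43.8 43.3] 88.4
top knob 209 207 zmed 0.097 circ [0.4505 0.0166] r 0.0161 | rect [450.4  16.6] [27.9 27.6] 5.4
top burr 323 316 zmed 0.0597 circ [ 0.4745 -0.1326] r 0.0284 | rect [ 475.  -131.8] [56.  56.4] 86.2
top platform 782 500 zmed 0.0838 circ [0.6324 0.0339] r 0.0326 | rect [632.3  33.7] [63.7 65.3] 87.9
top shoulder+ 290 152 zmed 0.1126 circ [0.6317 0.0337] r 0.0166 | rect [631.9  33.8] [33.1 32.5] 42.6
top foot+housing 716 338 zmed 0.0598 circ [0.63   0.0328] r 0.0487 | rect [629.9  33.2] [94.7 97.1] 88.0
  brass [0.625  0.0357 0.1231] 7
  tall [0.684 0.179 0.1  ] [0.719 0.212 0.136]
  tall [0.616 0.017 0.101] [0.65  0.051 0.144]
  tall [ 0.587 -0.188  0.1  ] [ 0.632 -0.145  0.149]
  tall [0.583 0.187 0.1  ] [0.629 0.232 0.144]
```

View pics/crop_top.png

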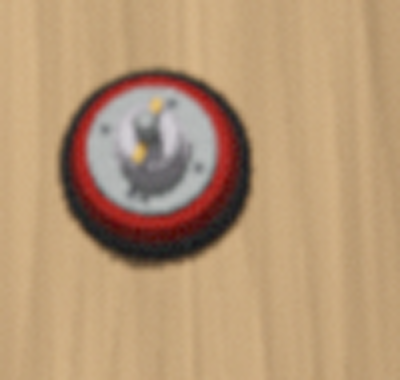

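```bash
cat > r.py <<'E'
from bench import *
import numpy as np
G=np.array([.6312,.0342])
def down(phi): a=(np.radians(phi)+np.pi/2)/2; return [0,np.cos(a),np.sin(a),0]
def st(tag):
    s=state(); print(tag,"t",round(s["time"],2),s["ee_pos"].round(4),"F",s["ft_force"].round(1),"M",s["moment"].round(2),"gap",round(s["finger_gap"],4),"ff",round(s["finger_force"],1),"j6",round(s["joint_pos"][5],2)); return s
def press_down(xy,z0,z1,fmax,step=.002,speed=.04,ref=None):
    """lower in small steps until z1 or the upward push exceeds fmax; returns z reached, push"""
    ref=state()["ft_force"][2] if ref is None else ref; z=z0; f=0
    while z>z1+1e-6:
        z=max(z-step,z1); move_l([*xy,z],speed); f=state()["ft_force"][2]-ref
        if f>fmax: break
    return z,f
E
python3 - <<'E'
from r import *
b=[.4740,-.1328]
move_to([*b,.13],down(90)); st("above")
move_l([*b,.0555],.2); st("low"); close(); st("closed")
move_l([*b,.19],.25); st("up")
move_l([*G,.19],.3); st("over"); 
E
```

```text
above t 2.68 [ 0.4743 -0.1323  0.1302] F [0.  0.2 0.4] M [ 0.02 -0.02  0.  ] gap 0.0879 ff 0.0 j6 -1.91
low t 3.21 [ 0.474  -0.1324  0.0552] F [-0.2  0.3  1.1] M [ 0.06 -0.03  0.02] gap 0.088 ff 0.0 j6 -1.91
closed t 3.8 [ 0.4741 -0.1328  0.0557] F [-0.4  0.1  0.1] M [0.1  0.03 0.05] gap 0.0563 ff 30.0 j6 -1.91
up t 4.49 [ 0.4736 -0.1327  0.1884] F [-0.5  0.1 -1.5] M [0.06 0.   0.03] gap 0.0565 ff 30.0 j6 -1.91
over t 5.41 [0.6305 0.0336 0.1888] F [ 0.   0.3 -1.2] M [-0.02 -0.   -0.05] gap 0.0561 ff 30.0 j6 -1.57
```

```bash
python3 - <<'E'
from r import *
move_l([*G,.112],.15); s=st("pre"); hold(.2); ref=state()["ft_force"][2]
print(press_down(G,.112,.0958,5,ref=ref)); st("end")
E
```

```text
pre t 6.08 [0.6314 0.0337 0.1132] F [-0.4  0.6 -0.6] M [ 0.03  0.01 -0.05] gap 0.0563 ff 30.0 j6 -1.57
(0.0958, np.float64(0.1992751114348581))
end t 8.53 [0.6312 0.0342 0.0958] F [-0.8 -0.1 -1.2] M [-0.   -0.03 -0.02] gap 0.0563 ff 30.0 j6 -1.57
```

```bash
cat > /tmp/look.py <<'E'
from r import *; from h import *; import find
def ring(zt,lo=.005,S=None):
    for n in("scene","top"):
        i=get_image(n);P=cloud(i);x,y,z=np.moveaxis(P,-1,0)
        t=(abs(z-zt)<lo)&(np.hypot(x-.631,y-.034)<.045)
        q=ray(i,np.argwhere(t)[:,::-1].astype(float),zt).astype(np.float32);c,r=circ(cv2.convexHull(q)[:,0].astype(float))
        A=np.c_[P[t],np.ones(t.sum())][:,[0,1,3]];pl=np.linalg.lstsq(A,P[t][:,2],rcond=None)[0]
        print(n,"c",c.round(4),"r",r.round(4),"z",np.median(z[t]).round(4),"tilt",pl[:2].round(3),t.sum())
E
PYTHONPATH=/tmp:. python3 - <<'E'
from look import *
gripper_open(); move_l([*G,.19],.2)
s=[.4383,.1562]
move_to([*s,.13],down(90)); ring(.100)
move_l([*s,.0555],.2); close(); st("closed")
move_l([*s,.19],.25); st("up")
E
```

```text
Traceback (most recent call last):
  File "r.py", line 1, in <module>
    from bench import *
ModuleNotFoundError: No module named 'bench'
```

```bash
mv /tmp/look.py .; python3 - <<'E'
from look import *
gripper_open(); move_l([*G,.19],.2)
s=[.4383,.1562]
move_to([*s,.13],down(90)); ring(.100)
move_l([*s,.0555],.2); close(); st("closed")
move_l([*s,.19],.25); st("up")
E
```

```text
scene c [0.6295 0.0341] r 0.029 z 0.1005 tilt [0.004 0.013] 286
top c [0.631  0.0331] r 0.0285 z 0.0997 tilt [0.005 0.008] 326
closed t 12.0 [0.4384 0.1563 0.0557] F [ 0.4 -0.1  1.8] M [ 0.09 -0.03 -0.  ] gap 0.0552 ff 30.0 j6 -1.3
up t 12.69 [0.4379 0.1561 0.1884] F [-0.7  1.  -1.2] M [ 0.06  0.06 -0.01] gap 0.0552 ff 30.0 j6 -1.3
```

```bash
python3 - <<'E'
from look import *
g=[.6312,.0346]
move_l([*g,.19],.3); move_l([*g,.132],.15); hold(.2); ref=st("pre")["ft_force"][2]
z,f=press_down(g,.132,.1118,5,ref=ref); print(z,f); st("end")
if z<.1119:
    gripper_open(); move_l([*g,.20],.2); c=[.4500,.0161]; move_to([*c,.17],down(5)); ring(.116); st("at cap")
E
```

```text
pre t 14.33 [0.6317 0.0348 0.1337] F [0.1 0.1 0.2] M [ 0.05  0.02 -0.03] gap 0.0553 ff 30.0 j6 -1.57
0.1118 -0.041477087619906705
end t 17.08 [0.6312 0.0346 0.1118] F [-0.2  0.4  0.2] M [ 0.01  0.   -0.05] gap 0.0555 ff 30.0 j6 -1.57
scene c [0.6296 0.0343] r 0.0281 z 0.1159 tilt [-0.007  0.011] 422
top c [0.6313 0.0337] r 0.0274 z 0.1151 tilt [0.007 0.005] 465
at cap t 19.76 [0.4503 0.0161 0.1697] F [-0.7 -0.2 -0.1] M [-0.01  0.05  0.07] gap 0.0877 ff 0.0 j6 -0.13
```

```bash
python3 - <<'E'
from look import *
c=[.4503,.0163]; g=[.6318,.0342]
move_l([*c,.0855],.2); close(); st("closed"); move_l([*c,.21],.25); move_to([*g,.21],down(-19.5)); 
move_l([*g,.187],.1); hold(.2); ref=st("pre")["ft_force"][2]
z,f=press_down(g,.187,.158,5,ref=ref,step=.0015); print(z,f); st("end")
E
```

```text
closed t 21.28 [0.4503 0.0163 0.0855] F [ 0.6  0.1 -0.9] M [-0.12 -0.03 -0.05] gap 0.028 ff 30.0 j6 -0.13
pre t 23.27 [0.6319 0.0342 0.1881] F [ 0.4  0.4 -0.4] M [-0.1   0.08 -0.02] gap 0.0279 ff 30.0 j6 0.34
0.158 0.11818603006586614
end t 28.27 [0.6318 0.0342 0.158 ] F [ 0.2  0.7 -0.3] M [-0.07  0.1   0.  ] gap 0.0278 ff 30.0 j6 0.34
```

```bash
python3 - <<'E'
from look import *
g=[.6318,.0342]
print(press_down(g,.158,.1570,6,ref=-.3,step=.0005)); gripper_open(); st("open"); move_l([*g,.23],.2); move_to([.42,.2,.25],down(60)); ring(.169); st("away")
i=get_image("scene");cv2.imwrite("pics/fin.png",cv2.resize(i["frame"][130:320,185:340],None,fx=3,fy=3))
E
```

```text
(0.157, np.float64(2.5497664639464825))
open t 29.81 [0.6318 0.0342 0.157 ] F [0.  0.5 0.4] M [-0.06  0.06  0.02] gap 0.0877 ff 0.0 j6 0.34
scene c [0.6286 0.0344] r 0.017 z 0.1692 tilt [0.008 0.059] 191
top c [0.6306 0.034 ] r 0.0162 z 0.1687 tilt [ 0.027 -0.011] 219
away t 31.48 [0.4206 0.1995 0.2491] F [ 0.  -0.3 -0.3] M [ 0.02 -0.05  0.02] gap 0.0882 ff 0.0 j6 -0.68
```

View pics/fin.png

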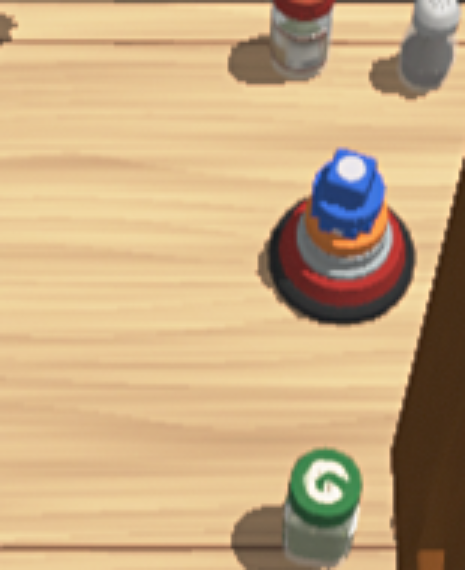

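The picture shows the blue cap on the orange spacer and steel ring, centred near (348, 205). The knob top reads z = 0.169, which is the fully home height, and the visible jars and salt shaker have not moved.

```bash
python3 -c "
from bench import *
print(job_done())"
```

```text
the job is handed in; nothing more can be done
None
```

The grinder is back together and handed in: burr ring, spacer and cap are stacked on the base, with the cap fully home over the cross pin (knob top at z = 0.169). The push never read above about 2.6 N, and it took about 32 s.

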